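Swivel the board rack home and stand the loose board in its empty slot

TASK

The swivelling board rack has been left turned: click it round counter-clockwise (seen from above) until its handle post stands at the steel index tab on the base. Then take the loose board from the inclined rest and stand it upright in the rack's empty middle slot, with the same long edge down as on the rest, about centred along the slot and fully home on the slot floor, and let go; leave the rack clicked home, and leave the fan, the screwdriver and the blue bin where they are.

Things in the scene. Friction and masses are not known exactly. Their poses are not given: they have to be found in the camera images.
- turntable (a joint): Angle (rad) of the rack's steel disc, positive counter-clockwise from above; 0 = home, handle post beside the index tab. A sprung detent every 20 deg (0.349 rad), home included, holds it; it starts 2 to 4 clicks on the negative side (-0.70, -1.05 or -1.40). About 7 N at the post takes it over a click and it snaps into the next; it can be turned past home, up to 0.8.
- swivel_base: The rack's fixed round grey base, 290 mm across, 14 mm high; origin at the centre of its underside, on the swivel axis. The steel index tab (12 x 16 mm, its top 40 mm above the table) stands 136 mm from the axis on the base's -x side. The disc above is 244 mm across, its top 28 mm above the table.
- post_grip (a point): Grip point on the disc's upright handle post, a smooth steel bar 16 mm in diameter: on its axis, 105 mm from the swivel axis, 20 mm below its top (top 125 mm above the table). Turns with the disc; at home it is on the base's -x side. The nearest board in the rack is about 45 mm from the post, towards the swivel axis.
- empty_slot (a point): Nominal middle of the empty slot's floor, 32 mm above the table on the swivel axis; turns with the disc; x across the slot (along the row), y along it, z up. THE TRUE SLOT LIES UP TO 4 mm FROM HERE ALONG x, either way, different every time and not in this reading: find it by touch or sight. Boards of the same size are fixed in the outer slots, 45 mm to each side.
- board: Loose board: aluminium plate 6 mm thick (x), 110 mm long (y), 90 mm high (z), about 180 g; origin at the middle of its lower long edge, mid-thickness, z in the plate's plane towards its upper long edge. Chips stand 4 mm proud of the +x face at z = 34 to 52 mm only. It starts on the rest, leaning 35 deg from vertical, top towards the rest's -x. In the rack it may face either way.
- rest: Fixed black inclined rest, base 100 x 120 mm, origin at table height on its centre line (y = 0). Its ledge carries the board's lower edge, 30 mm from the origin on +x, 34 mm above the table. Its backing, under the board's -x face, reaches 52 mm up the board: the upper 38 mm are free on both faces, to be gripped across the thickness, coming down in the board's plane (tilted 35 deg).
- fan: Bystander: black axial fan, 92 x 92 x 25 mm, lying flat; origin at the centre of its underside.
- screwdriver: Bystander: orange-handled screwdriver lying on the bench; origin under its middle.
- parts_bin: Bystander: open blue bin 160 x 120 x 70 mm; origin at the centre of its underside.
- slot_mouth (a point): Nominal middle of the empty slot's mouth, 26 mm above empty_slot, same axes, same hidden offset. The slot is two grooves 8 mm wide, 26 mm deep, without lead-in, in black combs at y = -45 and +45 mm (each 22 mm long). Comb tops are flat, 58 mm above the table, 37 mm wide on either side of the slot. The combs are clamped and do not slide under less than 40 N.

How it is judged:
On the way, in this order (a step that is already met when the one before it is completed fails the run):
1. the rack is clicked round to home (value of joint turntable between -0.06 and 0.06 rad), for 0.3 s.
2. then the board stands fully home in the empty slot (z of board in the frame of empty_slot below 0.004 m and x of board in the frame of empty_slot between -0.009 and 0.009 m and angle between board's own z axis and vertical below 0.13 rad), for 0.2 s.
At the end, for the whole second after the job is handed in: The turntable is at home within 0.06 rad; the board rests released in the middle slot, its lower edge within 4 mm of the slot floor, within 9 mm of the slot's nominal place across and 20 mm along the slot, upright and lined up within 0.13 rad (all of step 1 and all of step 2 and z of board in the frame of empty_slot above -0.004 m and y of board in the frame of empty_slot between -0.02 and 0.02 m and angle between the x axis of board and the x axis of empty_slot, either way round below 0.13 rad and linear speed of board below 0.01 m/s); the robot touches nothing.
It fails at once if the fan, the screwdriver or the blue bin is moved more than 30 mm (distance of any of fan, screwdriver, parts_bin from where it was at the start of the episode above 0.03 m).
It also fails if it takes over 64 s, if anything falls off the work surface, if the arm or the gripper's body presses on something with over 40 N, if the wrist force passes 120 N, or if a joint passes its speed limit or range.

ROBOT

A 7-joint arm with a two-finger parallel gripper is mounted at the origin on the work surface. World frame = base frame: x ahead of the robot, y to its left, z up, the work surface at z = 0. Lengths are in m, angles in rad, forces in N, time in s.
With the tool pointing down it reaches from about 0.425 to 0.8 m from the base axis. Payload 8.3 kg.
Tool frame: the origin (TCP) lies midway between the tips of the shut fingers; the grasp point (between the pads) lies 19 mm behind it (env.pinch_z is the distance from the TCP to the grasp point, in m); z points along the fingers, y is the line along which they close (so a half turn about z gives the same grasp; the last joint's range is limited). The gripper opens to 85 mm and grips with 20 to 120 N. Pads are 22 mm wide; open, the fingers measure 114 mm over their backs; the gripper's body (76 mm by 85 mm) begins 54 mm behind the grasp point. The pads swing forward as they close: fully open they stand 13 mm farther back than shut.
Start: joints at [1.097, 0.383, 0.016, 1.37, -0.006, 1.388, -0.046], TCP at [0.25, -0.573, 0.231] pointing down, gripper open.
Joint ranges: [-2.95, 2.95], [-0.25, 2.06], [-1.52, 1.56], [0.18, 2.33], [-1.44, 4.58], [0.02, 2.06], [-3.01, 3.01]. Speed limits (rad/s): [2.39, 2.39, 3.01, 3.01, 3.14, 3.14, 3.14].

INTERFACE

Orientations are given as a rotation vector (axis times angle).
In Python, from workcell import env, imaging, sign_off gives the robot as it stands (env), with the cameras (imaging) and the job as plain functions. Calls block until the motion is done:
- env.move_pose(position, orientation): joint-space move of the TCP to a pose.
- env.move_l(position, attitude=None, max_speed=0.15): straight line of the TCP; attitude=None keeps the orientation; max_speed is the mean speed in m/s.
- env.move_joints(angles): joint-space move.
- env.gripper_to(opening): finger opening in m; the grip force is fixed at half the most; returns when the fingers have stopped.
- env.hold(seconds).
- env.ik(position, orientation): joint angles nearest the present ones, or None.
- env.get_obs(): the state.
- imaging.read_camera(name): name is "scene" or "top" or "wrist"; returns a dict with "image" (400x640x3 uint8, red, green, blue), "fx", "fy", "cx", "cy" (pixels), "extrinsics" (4x4, takes a point from world to camera coordinates). Camera axes: x right, y down, z forward; pixel columns grow to the right and rows downward; lengths in m; the calibration is good to about 2 mm. A picture is of the moment at which its call begins. There is no depth.
A pose or a line that the arm cannot do raises env.PlanningError and nothing moves.
- sign_off(): hands the job in; it is judged then, once.
The state is a dict: "time_s": time; "qpos": joint angles; "joint_velocities": joint speeds; "joint_torque": joint torques, N m; "tool_pos": TCP position; "tool_rot": TCP orientation; "force": force on the tool from outside, world axes, zero at the start; "moment": the same for the moment, N m; "grip_width": finger opening in m; "gripper_force": force on a finger pad.
Only numpy, scipy, OpenCV 4.12 (cv2) and the standard library are available. Lean on these libraries where they do the work, as an engineer would, in place of code of your own. Each camera call takes 0.05 s, during which the arm holds its last target. There are 200 camera calls.

## Working session

There is one attempt and no reset: what is moved stays moved. The work goes in short steps, each a Python script; the robot and the scene stay as the last script left them, time stands still between calls to the robot, and variables do not carry over. Pictures are saved under pics/ and viewed, at most 10 in all, crops included, and the job is handed in when it is done.

```bash
mkdir -p pics
python3 - <<'E'
from workcell import env, imaging, sign_off
import cv2,numpy as np
for n in("top","scene"):
    c=imaging.read_camera(n); cv2.imwrite(f"pics/{n}0.png",c["image"][...,::-1]); np.savez(f"{n}0.npz",**c)
    print(n,c["fx"],c["fy"],c["cx"],c["cy"],np.round(c["extrinsics"],4).tolist())
o=env.get_obs();print(o["time_s"],o["tool_pos"],o["tool_rot"],o["grip_width"],env.pinch_z)
E
```

```text
top 375.1003624608334 375.1003624608334 318.74057612203103 203.34888309157418 [[-0.0021, -0.9998, -0.0196, 0.1189], [-0.9848, 0.0054, -0.1738, 0.6063], [0.1739, 0.0189, -0.9846, 0.8996], [0.0, 0.0, 0.0, 1.0]]
scene 390.73591303242455 390.73591303242455 324.55314762784934 203.3561108863984 [[0.8292, 0.5585, 0.0205, -0.5716], [0.2971, -0.4094, -0.8626, -0.0347], [-0.4734, 0.7214, -0.5055, 1.1008], [0.0, 0.0, 0.0, 1.0]]
0.1 [ 0.2494234  -0.5725592   0.23032493] [-3.07376604e+00 -6.40469308e-01  6.73921408e-04] 0.08549198315288917 0.0187
```

View pics/top0.png

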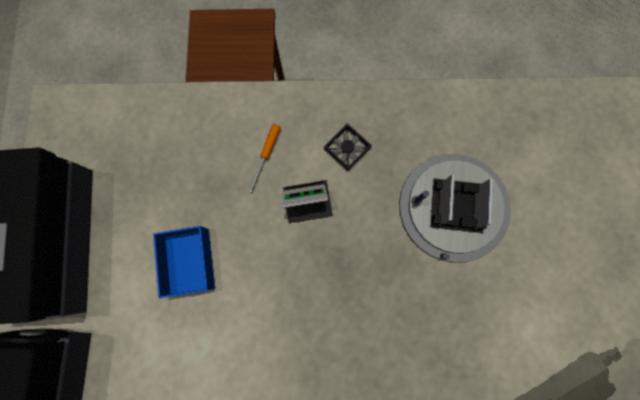

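View pics/scene0.png

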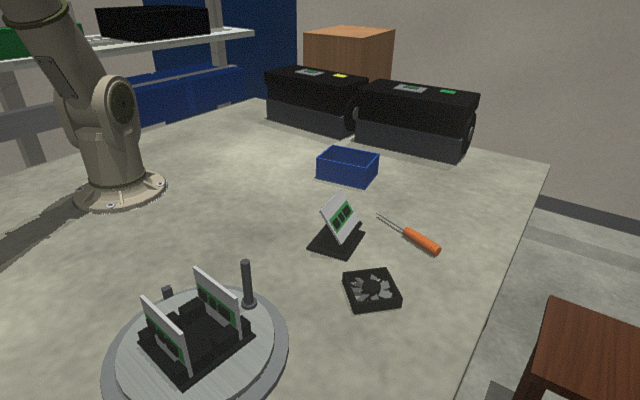

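The top view shows the rack base around (455,208), the tab at (445,257), the post near (415,200) and the rest at (307,200). I'll enlarge both areas.

Run:
```python
import cv2
i=cv2.imread("pics/top0.png")
a=cv2.resize(i[145:270,390:520],None,fx=4,fy=4,interpolation=cv2.INTER_CUBIC)
b=cv2.resize(i[170:230,275:340],None,fx=4,fy=4,interpolation=cv2.INTER_CUBIC)
o=cv2.copyMakeBorder(b,0,a.shape[0]-b.shape[0],0,0,cv2.BORDER_CONSTANT)
s=cv2.imread("pics/scene0.png")
cv2.imwrite("pics/c1.png",cv2.hconcat([a,o]))
cv2.imwrite("pics/c2.png",cv2.hconcat([cv2.resize(s[255:400,95:295],None,fx=2.5,fy=2.5,interpolation=cv2.INTER_CUBIC), cv2.resize(s[185:265,300:375],None,fx=4,fy=4)[:320].copy() if 0 else cv2.copyMakeBorder(cv2.resize(s[185:265,300:370],None,fx=4,fy=4,interpolation=cv2.INTER_CUBIC),0,362-320,0,0,cv2.BORDER_CONSTANT)]))
```

```text
(no output)
```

View pics/c1.png

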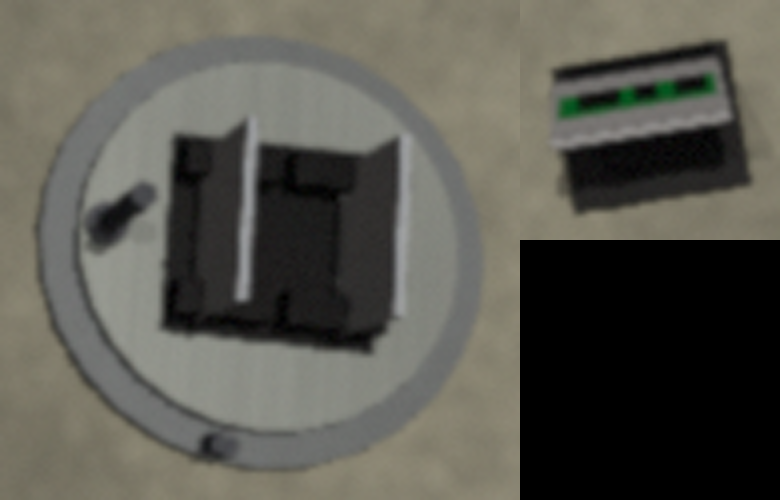

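View pics/c2.png

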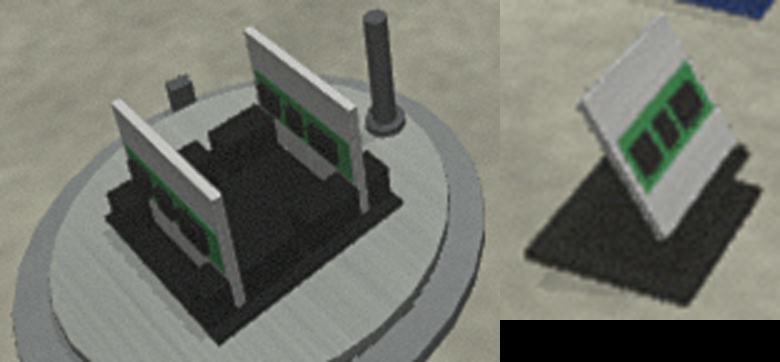

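The crops read as follows. Post top is at about (148,190) in the top crop and (376,15) in the scene crop; tab top is at (227,442) and (180,80). The board's upper edge is the bright line (553,145)–(733,120), leaning towards the robot. Next I'll fit poses to these points.

```bash
cat > h.py <<'E'
import numpy as np
from scipy.optimize import least_squares
from scipy.spatial.transform import Rotation as R
C={n:np.load(f"{n}0.npz") for n in("top","scene")}
def proj(n,p,c=None):
    c=c or C[n]; q=np.atleast_2d(p)@c["extrinsics"][:3,:3].T+c["extrinsics"][:3,3]
    return np.c_[c["fx"]*q[:,0]/q[:,2]+c["cx"],c["fy"]*q[:,1]/q[:,2]+c["cy"]]
def Rz(a): return R.from_euler("z",a).as_matrix()
E
cat > fit.py <<'E'
from h import *
T=lambda u,v:(390+u/4,145+v/4); S=lambda u,v:(95+u/2.5,255+v/2.5)
# rack: ring extremes (top)
def ringext(x,y,r,z):
    a=np.linspace(0,2*np.pi,720); q=proj("top",np.c_[x+r*np.cos(a),y+r*np.sin(a),0*a+z])
    return np.array([q[:,0].min(),q[:,0].max(),q[:,1].min(),q[:,1].max()])
disc=np.array([*[390+k/4 for k in(78,458)],*[145+k/4 for k in(62,433)]])
base=np.array([*[390+k/4 for k in(38,484)],*[145+k/4 for k in(35,470)]])
post={"top":T(148,190),"scene":S(376,15)}; tab={"top":T(227,442),"scene":S(180,80)}
def res(p):
    x,y,w,th=p; o=np.array([x,y,0]); r=[ringext(x,y,.122,.028)-disc,ringext(x,y,.145,.012)-base]
    for n in C:
        r.append(proj(n,o+Rz(w)@[-.136,0,.04])[0]-tab[n]); r.append(proj(n,o+Rz(w+th)@[-.105,0,.125])[0]-post[n])
    return np.concatenate(r)
s=least_squares(res,[.5,-.25,0,-1.1],loss="soft_l1");print("rack",s.x.round(4),np.round(res(s.x),1))
t=lambda u,v:(275+(u-520)/4,170+v/4); sc=lambda u,v:(300+(u-500)/4,185+v/4)
# board +x face corners: UL(+y top),UR(-y top),LR,LL
P=np.array([[.003,.055,.09],[.003,-.055,.09],[.003,-.055,0],[.003,.055,0]])
M={"top":[t(553,138),t(730,113),t(725,57),t(553,82)],"scene":[sc(664,18),sc(588,107),sc(664,240),sc(742,148)]}
tilt=R.from_euler("y",-np.radians(35)).as_matrix()
def bw(p,P): return np.array([p[0],p[1],0])+( P@tilt.T+[.03,0,.034])@Rz(p[2]).T
def rb(p): return np.concatenate([(proj(n,bw(p,P))-np.array(M[n])).ravel() for n in M])
b=least_squares(rb,[.5,.1,.1],loss="soft_l1");print("rest",b.x.round(4),rb(b.x).round(1))
print("board corners",bw(b.x,P).round(3).tolist())
E
python3 fit.py
```

```text
rack [ 0.6034 -0.2409 -0.3174 -1.4035] [ 0.  -0.  -0.3 -0.2 -0.1 -0.5 -0.  -0.1 -1.9  0.3 -0.9 -0.2 -0.5  0.2
 -0.9  1.4]
rest [0.6231 0.1501 0.1411] [-0.5 -0.7  0.6 -1.  -1.2 -0.9  0.2 -1.1 -0.2 -1.  -2.3 -1.4 -0.3  0.4
 -1.1 -1.2]
board corners [[0.596, 0.202, 0.109], [0.612, 0.093, 0.109], [0.663, 0.1, 0.036], [0.647, 0.209, 0.036]]
```

The fit residuals are 1–2 px. The turntable reads -1.40, which is exactly 4 clicks, and the sizes agree. I'll grip the post tangentially and carry it round the arc.

```bash
cat >> h.py <<'E'
from workcell import env, imaging, sign_off
RC=np.array([.6034,-.2409]); RW=-.3174; REST=(.6231,.1501,.1411)
def att(z,y):
    z=np.array(z,float);z/=np.linalg.norm(z);y=np.array(y,float);y-=z*(y@z);y/=np.linalg.norm(y)
    return R.from_matrix(np.c_[np.cross(y,z),y,z]).as_rotvec()
def st(l=""):
    o=env.get_obs();print(l,round(o["time_s"],2),o["tool_pos"].round(4),"F",np.round(o["force"],1),"w",round(o["grip_width"],4),"gf",np.round(o["gripper_force"],1));return o
def postpose(th,z):
    a=RW+th; p=RC+.105*np.array([-np.cos(a),-np.sin(a)])
    return [*p,z-env.pinch_z],att([0,0,-1],[-np.sin(a),np.cos(a),0])
E
python3 - <<'E'
from h import *
for th in(-1.396,-.7,0): print(env.ik(*postpose(th,.105)))
p,a=postpose(-1.396,.2); env.move_pose(p,a); st("above")
p,a=postpose(-1.396,.105); env.move_l(p,a); st("down")
import cv2
env.gripper_to(0.0); st("grip")
E
```

```text
[ 0.49821432  0.54851678 -0.46270241  1.51212762  0.25879165  1.14201984
 -0.15642511]
[ 0.62359704  0.42969559 -0.51918872  1.69512002  0.23661476  1.07965194
  0.58460215]
[ 0.75749866  0.38123209 -0.51926908  1.75921692  0.2135846   1.05737205
  1.4169735 ]
above 2.16 [ 0.6179 -0.1392  0.1813] F [ 0.2  0.7 -0.8] w 0.0858 gf 0.0
down 2.94 [ 0.619  -0.1372  0.0873] F [-0.5 -0.6  0.7] w 0.0855 gf 0.0
grip 3.59 [ 0.6179 -0.1369  0.0866] F [-5.3  0.8  5.3] w 0.0149 gf 58.3
```

Run:
```python
from h import *
import cv2
for k in(3,2,1,0):
    p,a=postpose(-k*np.pi/9,.105); env.move_l(p,a,max_speed=.06); o=st(k)
    if np.linalg.norm(o["force"])>60: break
```

```text
3 4.35 [ 0.5817 -0.1384  0.0866] F [-5.6 -0.8  6.8] w 0.0143 gf 59.5
2 5.11 [ 0.5484 -0.1522  0.0866] F [-4.  -2.7  6.9] w 0.0145 gf 59.6
1 5.87 [ 0.5219 -0.1767  0.0866] F [ 2.4 -4.2  1.5] w 0.0144 gf 59.2
0 6.62 [ 0.5057 -0.2085  0.0866] F [ 7.8 -4.8 -2.6] w 0.0143 gf 58.9
```

Run:
```python
from h import *
import cv2
env.hold(.2); env.gripper_to(.06)
p,a=postpose(0,.22); env.move_l(p,a,max_speed=.2)
# view pose above the rack, gripper y along slot x
env.move_pose([*RC,.33],att([0,0,-1],[np.cos(RW),np.sin(RW),0])); env.hold(.2); st()
for n in("top","wrist","scene"):
    c=imaging.read_camera(n); np.savez(f"{n}1.npz",**c); i=c["image"][...,::-1]; cv2.imwrite(f"pics/{n}1.png",i)
c=dict(np.load("wrist1.npz")); 
ex=lambda l:print(l)
M=Rz(RW)
for nm,pt in dict(mouthA=[0,-.045,.058],mouthB=[0,.045,.058],post=[-.105,0,.125],tab=[-.136,0,.04]).items():
    print(nm,proj(None,np.array([*RC,0])+M@pt,c).round(1))
w=cv2.imread("pics/wrist1.png");s=cv2.imread("pics/scene1.png")
cv2.imwrite("pics/w1.png",w)
```

```text
9.61 [ 0.6031 -0.241   0.3297] F [0.5 0.6 0.9] w 0.0605 gf 0.0
mouthA [[314.7 197.2]]
mouthB [[314.7 128.6]]
post [[219.4 174.4]]
tab [[214.4 161.7]]
```

View pics/wrist1.png

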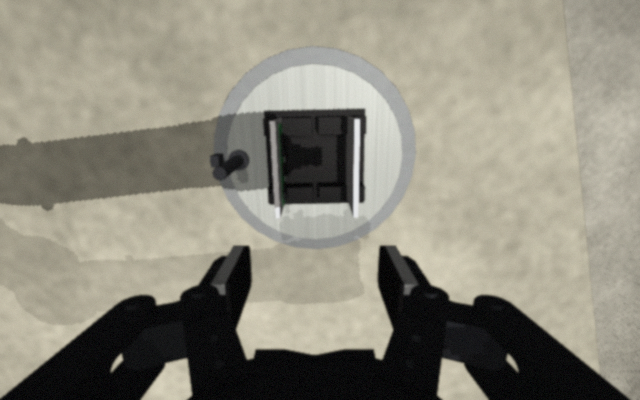

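The post stands at the tab (about (220–240,162)) and the empty slot shows near column 315. I'll enlarge and brighten the rack.

Run:
```python
import cv2,numpy as np
w=cv2.imread("pics/wrist1.png")[95:225,205:385].astype(float)
w=255*np.clip(w/255,0,1)**.5
cv2.imwrite("pics/w1c.png",cv2.resize(w.astype(np.uint8),None,fx=4.4,fy=4.4,interpolation=cv2.INTER_CUBIC))
```

```text
(no output)
```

View pics/w1c.png

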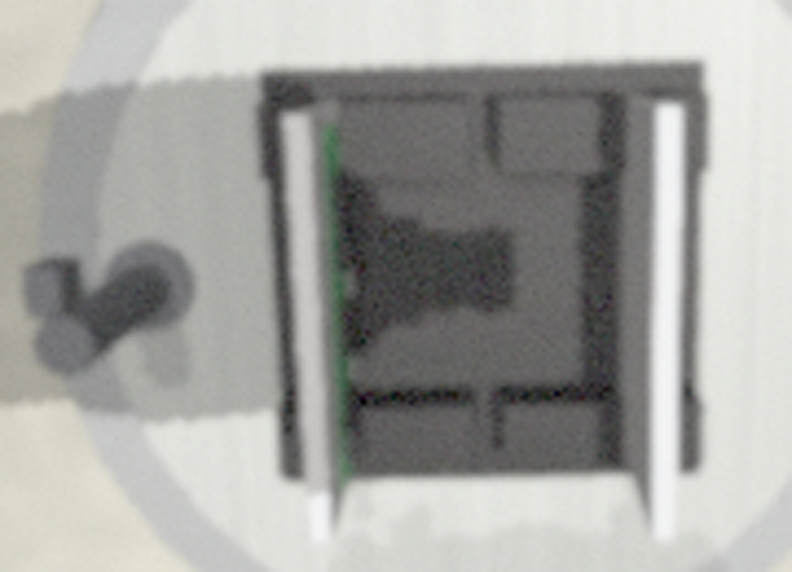

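The groove mouths read at crop columns 472–498 (top comb) and 472–500 (bottom comb). The rack looks about 1° off my first yaw, so I'll refit with these points.

```bash
cat > fit2.py <<'E'
from h import *
c=dict(np.load("wrist1.npz"))
W=lambda u,v:(205+(u+.5)/4.4-.5,95+(v+.5)/4.4-.5)
base=[([-.105,0,.125],W(65,345)),([-.136,0,.04],W(45,288))]
sl=[([-.045,.055,.122],W(297,112)),([-.045,-.055,.122],W(319,540)),([.045,.055,.122],W(668,103)),([.045,-.055,.122],W(663,538)),
 ([0,.045,.058],W(485,135)),([0,-.045,.058],W(486,432))]
def f(p):
    r=[]
    o=np.array([p[0],p[1],0])
    for q,m in base: r.append(proj(None,o+Rz(p[2])@q,c)[0]-m)
    for k,(q,m) in enumerate(sl): 
        e=proj(None,o+Rz(p[2])@(np.array(q)+[p[3] if k>3 else p[4],0,0]),c)[0]-m
        r.append(e*[1,.3 if k>3 else 1])
    r.append((p[:2]-RC)/.002*.5)
    return np.concatenate(r)
s=least_squares(f,[*RC,RW,0,0],loss="soft_l1");print(s.x.round(4),f(s.x).round(2))
J=s.jac; print("sd",np.sqrt(np.diag(np.linalg.inv(J.T@J)))*.5)
m=np.array([*s.x[:2],0])+Rz(s.x[2])@[s.x[3],0,.032]; print("slot",m.round(4))
E
python3 fit2.py
```

```text
[ 6.049e-01 -2.372e-01 -3.002e-01  1.000e-04  3.000e-04] [ 0.2  -0.57 -0.31  0.41 -0.16 -0.18  0.    0.52  0.44  0.33 -0.28 -0.31
 -0.45  0.03  0.49  0.46  0.39  0.91]
sd [0.00043017 0.00028583 0.0030545  0.00069171 0.00052769]
slot [ 0.6051 -0.2373  0.032 ]
```

Offset across the row is about 0 with sub-mm agreement, and the yaw is -0.300. Now I'll pick the board.

```bash
cat >> h.py <<'E'
SL=np.array([.6047,-.2382]); SW=-.300
tilt=R.from_euler("y",-np.radians(35)).as_matrix()
BR=Rz(REST[2])@tilt; BO=np.array([REST[0],REST[1],0])+Rz(REST[2])@[.03,0,.034]
GZ=.078
def grasp(back): return BO+BR@[0,0,GZ-env.pinch_z+back], att(-BR[:,2],BR[:,0])
E
python3 - <<'E'
from h import *
import cv2
p,a=grasp(.1); print(p,env.ik(p,a),env.ik(grasp(0)[0],a))
env.gripper_to(.05); env.move_pose(p,a); st("pre")
env.move_l(grasp(.03)[0],a,max_speed=.12); st(); env.hold(.1)
c=imaging.read_camera("wrist"); cv2.imwrite("pics/g0.png",c["image"][...,::-1])
for q in([0,.055,.09],[0,-.055,.09]): print(proj(None,BO+BR@q,c).round(1))
E
```

```text
[0.56233918 0.1414693  0.16449092] [ 0.74071607  0.01076313 -1.10853193  2.13497204  0.33904994  0.4238969
 -0.49228313] [ 0.18718002  0.27286716 -0.59891981  2.09658123  0.93866381  0.33661555
 -1.03121709]
pre 11.57 [0.5635 0.1408 0.1655] F [ 0.1  0.3 -0.4] w 0.0502 gf 0.0
 12.4 [0.6025 0.1472 0.1076] F [-0.2 -0.7  0.7] w 0.0497 gf 0.0
[[311.6 146.2]]
[[312.3 352.8]]
```

View pics/g0.png

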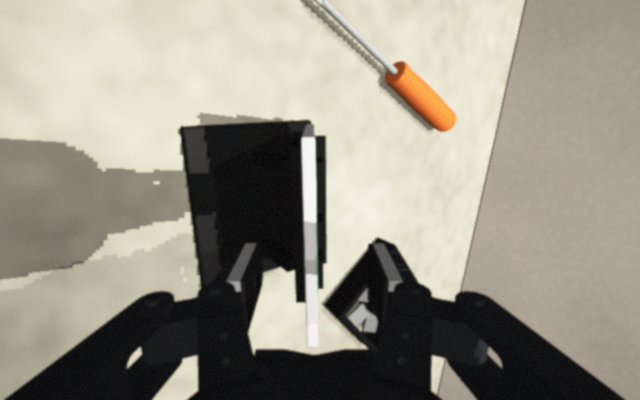

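The board's top edge runs (309,136)–(312.5,346), against a predicted (311.6,146)–(312.3,353). I'll correct 4.5 mm along the board and +0.0135 rad, then grip.

```bash
sed -i 's/^GZ=.078/BO=BO+BR@[-.0008,.0045,0]; BR=Rz(.0135)@BR\nGZ=.078/' h.py
python3 - <<'E'
from h import *
p,a=grasp(.03); env.move_l(p,a,max_speed=.1)
p,a=grasp(0); env.move_l(p,a,max_speed=.05); st("at")
env.gripper_to(0); o=st("grip"); 
print(o["moment"])
if o["grip_width"]>.003:
    env.move_l(grasp(.08)[0],a,max_speed=.1); o=st("lift")
    # pose above slot, board upright
    h=.058+.05
    T=lambda z,dx=0:[*(SL+dx*np.array([np.cos(SW),np.sin(SW)])),z+GZ-env.pinch_z]
    A=att([0,0,-1],[np.cos(SW),np.sin(SW),0])
    m=grasp(.08)[0]; env.move_l([m[0],m[1],.24],A,max_speed=.12); st("upright")
    print(env.ik(T(h+.05),A))
    env.move_pose(T(h+.05),A); env.hold(.3); st("over")
    import cv2
    for n in("wrist","scene"):
        c=imaging.read_camera(n); cv2.imwrite(f"pics/{n}2.png",c["image"][...,::-1]); np.savez(f"{n}2.npz",**c)
E
```

```text
at 13.55 [0.6178 0.1537 0.0822] F [ 0.4 -0.3 -0. ] w 0.0499 gf 0.0
grip 14.02 [0.6178 0.1533 0.0823] F [-5.6 -1.4  5.2] w 0.0049 gf 58.7
[-0.30932498  0.94541804 -0.02271995]
lift 14.97 [0.5724 0.1459 0.1472] F [-0.9  0.2 -1.8] w 0.0052 gf 58.6
upright 16.04 [0.5722 0.1467 0.2391] F [-0.1  0.3 -2.6] w 0.0053 gf 58.6
[ 0.91435883  0.61448674 -0.95008282  1.28236084  0.49027054  1.48162374
 -0.28506799]
over 17.78 [ 0.605  -0.2373  0.2175] F [-0.3  0.9 -2.1] w 0.0052 gf 58.6
```

```bash
cat >> h.py <<'E'
U=np.array([np.cos(SW),np.sin(SW)])
A=att([0,0,-1],[*U,0])
def T(z,dx=0): return [*(SL+dx*U),z+GZ-env.pinch_z]
E
python3 - <<'E'
from h import *
env.move_l(T(.068),A,max_speed=.15); env.hold(.3); f0=st("base")["force"]
ok=False
for dx in(0,.0012,-.0012,.0024,-.0024,.0036,-.0036,.0048,-.0048):
    env.move_l(T(.062,dx),A,max_speed=.08)
    for z in np.arange(.060,.0459,-.002):
        env.move_l(T(z,dx),A,max_speed=.04); o=env.get_obs(); f=o["force"]-f0
        if f[2]>8: break
    print(dx,round(z,3),f.round(1),o["tool_pos"].round(4),round(o["time_s"],2),o["moment"].round(2))
    if f[2]<=8: ok=True;break
print(ok)
E
```

```text
base 18.93 [ 0.6051 -0.2382  0.1281] F [-0.2 -0.5 -2.1] w 0.0054 gf 58.6
0 0.046 [0.3 0.2 0.1] [ 0.6046 -0.2382  0.1051] 21.18 [-0.04 -0.04  0.03]
True
```

It entered the slot without contact. I'll continue down to the floor.

Run:
```python
from h import *
f0=np.array([-.2,-.5,-2.1])
for z in np.arange(.043,.022,-.0015):
    env.move_l(T(z),A,max_speed=.04); env.hold(.05); o=env.get_obs(); f=o["force"]-f0
    if f[2]>8: break
print(round(z,4),f.round(1),o["tool_pos"].round(4),round(o["time_s"],2),o["moment"].round(2))
import cv2
for n in("wrist","scene"):
    c=imaging.read_camera(n); cv2.imwrite(f"pics/{n}3.png",c["image"][...,::-1])
s=cv2.imread("pics/scene3.png")[230:400,95:295]; w=cv2.imread("pics/wrist3.png")[:, 120:520]
cv2.imwrite("pics/s3.png",cv2.hconcat([cv2.resize(s,(400,340),interpolation=cv2.INTER_CUBIC),cv2.resize(w,(340,340))]))
```

```text
0.0295 [-3.1  1.4 13.7] [ 0.6054 -0.238   0.0907] 24.18 [ 0.2   1.1  -0.07]
```

View pics/s3.png

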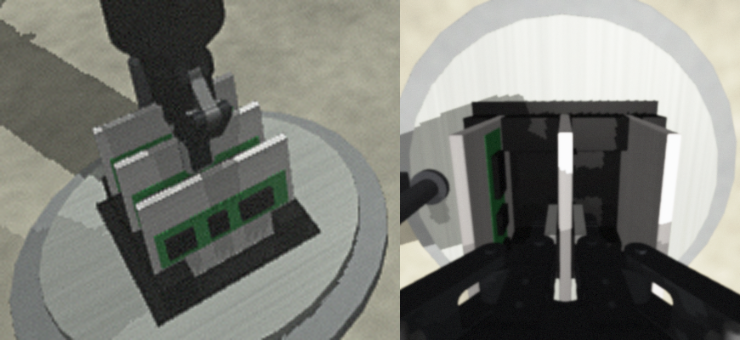

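The board sits level with its neighbours, about 6 mm off along the slot, which is within tolerance. I'll release with a small opening and back straight up.

Run:
```python
from h import *
import cv2
env.gripper_to(.022); st("open")
p=env.get_obs()["tool_pos"]; env.move_l([p[0],p[1],.25],A,max_speed=.1); env.move_l([*(SL-.1*U),.33],A,max_speed=.2)
env.hold(.3); st("up")
I={}
for n in("wrist","scene","top"):
    c=imaging.read_camera(n); cv2.imwrite(f"pics/{n}4.png",c["image"][...,::-1]); I[n]=c
c=I["wrist"]
for x in(-.045,0,.045):
    print([proj(None,[*SL,0]+Rz(SW)@[x,y,.122],c).round(0).tolist()[0] for y in(.055,-.055)])
s=cv2.imread("pics/scene4.png")[230:400,95:295]; w=cv2.imread("pics/wrist4.png")
w=(255*(w/255.)**.6).astype("uint8")
u,v=proj(None,[*SL,.12],c)[0]; x0=int(np.clip(u-75,0,490)); y0=int(np.clip(v-85,0,230)); print(x0,y0)
cv2.imwrite("pics/s4.png",cv2.hconcat([cv2.resize(s,(400,340),interpolation=cv2.INTER_CUBIC),cv2.resize(w[y0:y0+170,x0:x0+150],(400,453),interpolation=cv2.INTER_CUBIC)[:340]]))
```

```text
open 24.59 [ 0.6045 -0.2384  0.0884] F [0.9 0.8 0. ] w 0.0224 gf 0.0
up 27.44 [ 0.5094 -0.2086  0.3292] F [ 0.1 -0.2  0.1] w 0.0221 gf 0.0
[[366.0, 124.0], [362.0, 221.0]]
[[409.0, 124.0], [401.0, 221.0]]
[[451.0, 124.0], [440.0, 221.0]]
329 89
```

View pics/s4.png

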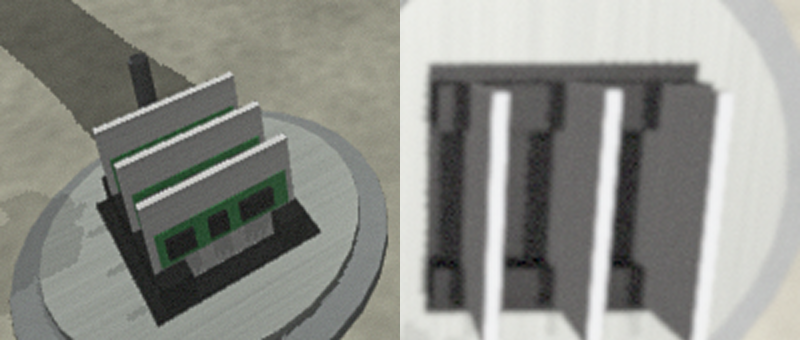

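The three boards are parallel and level, with their ends aligned (crop rows about 90–93), and the rack is at home. Handing in.

```bash
python3 -c "
from workcell import env, imaging, sign_off
print(sign_off())"
```

```text
the job is handed in; nothing more can be done
None
```

I handed the job in at about 27 s of the 64 s allowed: the rack is clicked home, and the board stands released, upright and fully home in the middle slot. The last pictures show it level and lined up with its neighbours. The hand-in gave no verdict.

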